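Seat a battery pack in its tester, lock it and hold the test plunger at mid travel

ROBOT

A 6-joint arm with a two-finger parallel gripper is mounted at the origin on a cart in front of the work surface, level with it; the furniture and walls round the work are solid. World frame = base frame: x ahead of the robot, y to its left, z up, the work surface at z = 0. Lengths are in m, angles in rad, forces in N, time in s.
With the tool pointing down it reaches from about 0.225 to 0.875 m from the base axis. Payload 3.4 kg.
Tool frame: the origin (TCP) lies at the very end of the fingers, on their centre line; the grasp point (between the pads) lies 19 mm behind it; z points along the fingers, y is the line along which they close (so a half turn about z gives the same grasp; the last joint's range is limited). The gripper opens to 85 mm and grips with 20 to 120 N. Pads are 22 mm wide; open, the fingers measure 114 mm over their backs; the gripper's body (76 mm by 85 mm) begins 54 mm behind the grasp point. The pads swing forward as they close: fully open they stand 13 mm farther back than shut.
Start: joints at [1.067, 0.276, 1.505, -0, 1.361, -0.121], TCP at [0.215, 0.533, 0.231] pointing down, gripper open.
Joint ranges: [-2.89, 2.89], [-0.75, 2.08], [0.22, 2.7], [-1.18, 4.32], [0.11, 2.71], [-2.7, 2.7]. Speed limits (rad/s): [2.57, 2.57, 3.14, 3.14, 3.14, 3.14].

INTERFACE

Orientations are given as a rotation vector (axis times angle).
In Python, from rig import manip gives the robot as it stands.
- The arm moves only by the tool move_arm, never from a script. Its argument "deltas" is a list of rows, each a list of 7 numbers: the shift along the tool's x, y, z in cm, then the turn, a rotation vector about the tool's x, y, z in degrees, then the opening in per cent of the stroke, from 0 (shut) to 100 (fully open). A call has 1 to 5 rows; each row is the pose to reach, as a shift and turn from the pose commanded when the call began, along the tool's axes at that moment; what a row does not reach only later rows make up. A row lasts 1/10 s, in which the tool goes at most 50 mm and 8.59 degrees, less where a joint would pass 70% of its speed; a pose out of reach is approached as far as the arm can. A call with a gripper value outside its range is refused whole. The fingers move at their own pace and stop on an object; "grip_force" is the grip in N (left out, the last holds). Time passes only in rows, so rows that repeat a pose let the fingers close. It gives the time, the measured TCP pose, the force, the opening and the grip force at its end, in the units of the state.
- manip.get_obs(): the state, without advancing time (a new reading comes with each control period).
- manip.grab_frame(name): name is "side" or "top"; returns (picture, depth): 420x560x3 uint8, red, green, blue; 420x560 float32, m along the optical axis (not along the pixel's ray), 0 where there is no reading.
- manip.calibration(name): a dict with "vfov" (degrees; the focal length in pixels is half the picture's height over the tangent of half this angle, whatever the lens; pixels are square), "cx", "cy" (the principal point, pixels), "rvec" (rotation vector, rad) and "tvec" (3), from world to camera coordinates, as OpenCV has them. Camera axes: x right, y down, z forward; pixel columns grow to the right and rows downward; lengths in m; the calibration is good to about 2 mm. A picture is of the moment at which its call begins. calibration takes no time and is no camera call.
- manip.sign_off(): hands the job in; it is judged then, once.
Trained networks look in the newest picture that a camera, given by its name, has taken for a name from the list of things; names that differ only in an ending like _2 or _b are one class to them, and where a whole thing is asked for, a point or a joint stands for the part that bears it (a point fixed in the world has none). Each returns a list of dicts, best first, with "conf" (0 to 1); they miss things now and then, are a little off and sometimes report something else, mostly with a low value. They report only what shows in the picture. A call takes as long as a camera call. They do not tell look-alikes from the thing itself.
- manip.trace(camera, target): "region" (420x560 bool, what is visible of it) and "bbox" ([left, top, width, height] in pixels, round what is visible of it).
- manip.place_of(camera, target): "xy" ([column, row] in pixels: a listed point, or the origin of a listed thing).
The state is a dict: "time_s": time; "qpos": joint angles; "dq": joint speeds; "joint_torque": joint torques, N m; "eef_pos": TCP position; "tcp_rot": TCP orientation; "ft_force": force on the tool from outside, world axes, zero at the start; "wrist_torque": the same for the moment, N m; "width": finger opening in m; "finger_force": force on a finger pad.
Only numpy, scipy, OpenCV 4.12 (cv2) and the standard library are available. Lean on these libraries where they do the work, as an engineer would, in place of code of your own. Each camera call takes 0.05 s, during which the arm holds its last target. There are 200 camera calls.

TASK

Test the blue battery pack: set it down into the tester's pocket until it sits on the pocket floor, then swing the red-knobbed locking lever fully shut over it. Only after that, press the sprung plunger straight down with the fingers about 10 mm, so that its green band is at the collar, never letting it go down to the bottom of its stroke, and finish while still holding it there: the program ends with the plunger held. Leave the eraser and the candle where they are.

Things in the scene. Friction and masses are not known exactly. Their poses are not given: they have to be found in the camera images.
- tester: Battery tester fixed to the desk, 130 (x) x 190 (y) mm, top face 40 mm above the desk. Grey half (own y +2 to +97 mm): pocket between two yellow strips. Black half: plunger and a white meter window. Origin under its centre at desk height, z up. Pocket centre at own (0, 50) mm, lever pivot at (-45, 50), plunger axis at (-20, -55).
- pocket_floor (a point): Centre of the pocket's floor, 22 mm above the desk, axes as the tester's. The pocket is a rectangular hole 55 mm along the tester's x by 35 mm along its y, 18 mm deep, with a 3 mm chamfer round the mouth.
- pack: Blue battery pack, a block 50 (own x) x 30 (own y) x 40 (z) mm, 0.10 to 0.15 kg, white band round it, brass strips on its ends; starts standing on the desk. Origin: centre of its underside, z up. Fits the pocket with 2.5 mm to spare on each side, long side along the tester's x, either way round. Seated, its top is 62 mm above the desk, 22 mm proud of the tester.
- lock_lever (a joint): Locking lever, rad: 0 = shut (bar points along the tester's +x over the pack, at a stop); grows as it swings level, counter-clockwise from above, towards the tester's +y; starts at 1.35 to 1.9. Stays where left; hinge friction 0.08 N m. Bar 14 mm wide, underside 64.5 mm and top 73.5 mm above the desk: it clears a seated pack by 2.5 mm and strikes an unseated one.
- lever_hinge (a point): Lever's pivot axis (vertical) at the level of the bar's top, 73.5 mm above the desk. Fixed to the tester.
- lever_knob (a point): Top centre of the red upright round knob (18 mm across) at the lever's end, 72 mm from the pivot; the knob stands 17 mm above the bar, its top 90.5 mm above the desk.
- test_plunger (a joint): Plunger travel, m: 0 = up, grows as it is pressed straight down, stop at 0.018. Spring: 3 N to start moving, plus 0.6 N per mm (9 N at 10 mm); springs back when let go. Stem bands from the collar up: 7 mm steel, 6 mm green, 7 mm red, so the collar's rim is at the green band from 7 to 13 mm of travel.
- plunger_top (a point): Centre of the top face of the plunger's black round head (34 mm across, 10 mm thick); 78 mm above the desk when up. The aluminium collar's rim is 48 mm above the desk.
- eraser: Blue and white eraser, 19x42x12 mm, a bystander; origin at the centre of its underside. Behind the places where eraser, candle and pack start, a white foam box with a brown carton flap, about 0.16 m high stands on the desk: carry things over or in front of it.
- candle: Small candle stub in a white cup, 38 mm across, 15 mm high, a bystander; origin at the centre of its underside.
There are look-alikes about, which are no part of the job. Of the things like the pack, leave any that is brown; of the rest the larger one is meant.

How it is judged:
On the way, in this order (a step that is already met when the one before it is completed fails the run):
1. the pack is seated on the pocket floor (z of pack in the frame of pocket_floor below 0.003 m and horizontal distance between pack and pocket_floor below 0.004 m and angle between pack's own z axis and vertical below 0.08 rad), for 0.2 s.
2. the lever is swung shut over the seated pack (all of step 1 and value of joint lock_lever below 0.12 rad), for 0.2 s.
3. the plunger is held with its green band at the collar (all of step 2 and value of joint test_plunger between 0.007 and 0.013 m and contact force between the fingers and test_plunger above 3 N), for 0.5 s.
At the end, for the whole second after the job is handed in: The pack is seated (underside within 3 mm of the pocket floor, within 4 mm of its centre, tilt under 0.08 rad), the lever is shut to within 0.12 rad, and the fingers hold the plunger between 7 and 13 mm of travel with more than 3 N, through the last second (all of step 3); the arm keeps its last pose, push and grip.
It fails at once if the plunger is pressed more than 3 mm while the lever is still open (value of joint test_plunger above 0.003 m and value of joint lock_lever above 0.2 rad).
It fails at once if the plunger is pushed to the bottom of its stroke (17 mm or more) (value of joint test_plunger above 0.017 m).
It fails at once if the eraser or the candle is moved more than 20 mm (distance of any of eraser, candle from where it was at the start of the episode above 0.02 m).
It also fails if it takes over 72 s, if anything falls off the work surface, if the arm or the gripper's body presses on something with over 40 N, if the wrist force passes 120 N, or if a joint passes its speed limit or range.

## Working session

There is one attempt and no reset: what is moved stays moved. The work goes in short steps, Python scripts to look and compute and a tool call to move; the robot and the scene stay as the last step left them, time stands still between calls to the robot, and variables do not carry over. Pictures are saved under pics/ and viewed, at most 10 in all, crops included, and the job is handed in when it is done.

Besides the shell and the picture viewer there is one more tool, called after "Emit:" in YAML: its name, and indented under it one key for each argument. move_arm: Moves the arm, as the interface text tells. Its arguments: {"type":"object","properties":{"deltas":{"type":"array"},"grip_force":{"type":"number"}},"required":["deltas"]}

```bash
mkdir -p pics; cat > h.py <<'E'
import numpy as np, cv2
from scipy.spatial.transform import Rotation as R
from rig import manip
def cam(n):
    c=manip.calibration(n); f=210/np.tan(np.radians(c['vfov'])/2)
    return f,c['cx'],c['cy'],R.from_rotvec(c['rvec']).as_matrix(),np.array(c['tvec'])
def ray(n,uv,z):
    f,cx,cy,r,t=cam(n); d=r.T@np.array([(uv[0]-cx)/f,(uv[1]-cy)/f,1]); o=-r.T@t
    return o+d*(z-o[2])/d[2]
def cloud(n,dep):
    f,cx,cy,r,t=cam(n); v,u=np.mgrid[0:dep.shape[0],0:dep.shape[1]]
    p=np.stack([(u-cx)/f*dep,(v-cy)/f*dep,dep],-1); w=(p-t)@r; w[dep<=0]=np.nan
    return w
def proj(n,p):
    f,cx,cy,r,t=cam(n); q=r@np.array(p)+t; return np.array([q[0]/q[2]*f+cx,q[1]/q[2]*f+cy])
def save(n,im): cv2.imwrite('pics/'+n,im[...,::-1])
E
python3 - <<'E'
from h import *
ims=[]
for n in ('side','top'):
    im,d=manip.grab_frame(n); np.savez(f'{n}0.npz',im=im,d=d); save(n+'0.png',im)
    print(n,manip.calibration(n))
    for t in ['pack','tester','lever_knob','lever_hinge','pocket_floor','plunger_top','eraser','candle']:
        print(t,[(np.round(p['xy']),round(p['conf'],2)) for p in manip.place_of(n,t)])
    print('tr',[(p['bbox'],round(p['conf'],2)) for p in manip.trace(n,'pack')])
o=manip.get_obs(); print(o)
E
```

```text
side {'vfov': 47.40761848561226, 'cx': 275.7754610138652, 'cy': 207.5096035938064, 'rvec': array([ 2.02873844, -0.36363754,  0.22161614]), 'tvec': array([-0.47821227,  0.12257332,  1.03427502])}
pack [(array([277., 254.]), 0.95), (array([245., 236.]), 0.92), (array([286., 233.]), 0.75)]
tester [(array([266., 200.]), 0.95)]
lever_knob [(array([226., 155.]), 0.58)]
lever_hinge [(array([244., 172.]), 0.82)]
pocket_floor [(array([259., 185.]), 0.71)]
plunger_top [(array([271., 186.]), 0.46)]
eraser [(array([333., 327.]), 0.7)]
candle [(array([309., 291.]), 0.67)]
tr [([232.6, 216.5, 26.0, 25.0], 0.98), ([264.5, 235.6, 22.2, 30.6], 0.84), ([278.5, 222.4, 13.1, 12.8], 0.65)]
top {'vfov': 53.78299755764946, 'cx': 276.9026501985103, 'cy': 203.87014428674783, 'rvec': array([ 2.14823282, -2.12902799,  0.17785451]), 'tvec': array([-0.06039893,  0.49113751,  1.03211019])}
pack [(array([308., 217.]), 0.6), (array([271., 233.]), 0.59), (array([272., 195.]), 0.57)]
tester [(array([206., 192.]), 0.86)]
lever_knob [(array([159., 212.]), 0.76)]
lever_hinge [(array([188., 201.]), 0.89)]
pocket_floor [(
[... 228 characters left out ...]
206.0, 20.5, 22.2], 0.53)]
{'time_s': 1.0, 'qpos': array([ 1.06700175e+00,  2.75890658e-01,  1.50490807e+00, -2.12803699e-05,
        1.36070981e+00, -1.20978123e-01]), 'dq': array([-0.00162262,  0.00079479, -0.0028169 ,  0.00012228,  0.00023416,
       -0.00119614]), 'joint_torque': array([ 5.37403730e-05, -4.16669655e+01, -2.46109807e+01, -2.87326067e-06,
        4.32412726e-04,  6.35028584e-06]), 'eef_pos': array([0.21479414, 0.53339981, 0.23133012]), 'tcp_rot': array([5.97646058e-01, 3.08417521e+00, 1.15684820e-04]), 'ft_force': array([ 0.29977988, -0.19173012,  0.66212823]), 'wrist_torque': array([ 0.011265  ,  0.06302265, -0.01064273]), 'finger_force': 0.0, 'width': 0.0854994240520363}
```

View pics/top0.png

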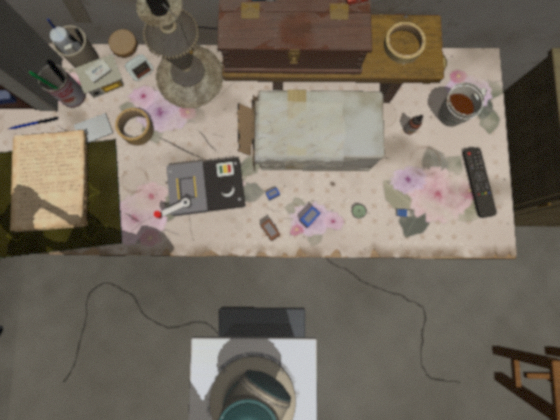

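View pics/side0.png

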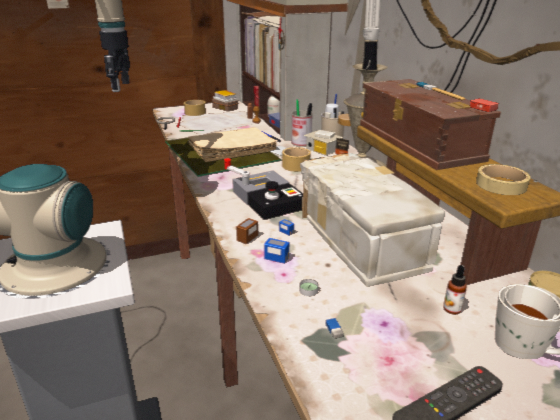

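The top view shows three pack-like things: a brown one at (270,228), a small blue one at (273,193) and a larger blue one at (309,215). The larger blue one fits the description. The tester is at (206,186) and the lever knob at (158,214). I'll confirm the pack in a crop and measure.

```bash
python3 - <<'E'
from h import *
T=np.load('top0.npz'); S=np.load('side0.npz')
a=cv2.resize(T['im'][150:250,130:350],None,fx=3.6,fy=3.0,interpolation=cv2.INTER_CUBIC)[:300]
b=cv2.resize(S['im'][150:275,200:340],None,fx=2.4,fy=2.4,interpolation=cv2.INTER_CUBIC)
c=np.zeros((600,800,3),np.uint8); c[:300,:792]=a; c[300:600,:b.shape[1]]=b[:300]; save('crop.png',c)
W=cloud('top',T['d']); im=T['im']
def sel(u0,u1,v0,v1,z0,z1,lab):
    w=W[v0:v1,u0:u1]; m=(w[...,2]>z0)&(w[...,2]<z1); p=w[m]
    r=cv2.minAreaRect((p[:,:2]*1000).astype(np.float32)); print(lab,m.sum(),np.round(r[0],1),np.round(r[1],1),round(r[2],1),'z',np.round(np.nanpercentile(p[:,2],[5,50,95]),4))
sel(295,325,200,232,.03,.06,'big blue')
sel(262,285,183,203,.015,.06,'small blue')
sel(258,284,212,242,.03,.06,'brown')
sel(160,250,150,222,.033,.046,'tester')
print('desk',np.nanmedian(W[225:245,330:400,2]))
for uv,z,l in [((159,212),.0905,'knob'),((188,201),.0735,'hinge'),((186,190),.022,'pf'),((227,187),.078,'plt'),((308,217),0,'pack'),((206,192),0,'tester'),((403,214),0,'eraser'),((358,210),0,'candle')]: print(l,ray('top',uv,z))
for uv,z,l in [((226,155),.0905,'knob'),((244,172),.0735,'hinge'),((259,185),.022,'pf'),((271,186),.078,'plt'),((277,254),0,'pack'),((266,200),0,'tester'),((333,327),0,'eraser'),((309,291),0,'candle')]: print(l,ray('side',uv,z))
E
```

```text
big blue 228 [ 461.9 -140. ] [29.4 49. ] 45.5 z [0.0371 0.0407 0.0437]
small blue 107 [523.7 -42.7] [20.5 32.9] 27.9 z [0.0218 0.0273 0.0303]
brown 231 [426.8 -37.2] [50.  29.9] 36.5 z [0.0381 0.0409 0.0437]
tester 3009 [540.5 133.3] [130.6 193.5] 7.8 z [0.0372 0.041  0.0444]
desk 0.0006248375667939201
knob [0.46047814 0.23339096 0.0905    ]
hinge [0.49139304 0.16711113 0.0735    ]
pf [0.52953482 0.18471846 0.022     ]
plt [0.52720988 0.06983487 0.078     ]
pack [ 0.46340914 -0.13957619  0.        ]
tester [0.528865   0.13543298 0.        ]
eraser [ 0.47386012 -0.394302    0.        ]
candle [ 0.48357895 -0.27383837  0.        ]
knob [0.45951393 0.2702582  0.0905    ]
hinge [0.48303247 0.1743539  0.0735    ]
pf [0.52910646 0.18654424 0.022     ]
plt [0.51801907 0.05616252 0.078     ]
pack [ 0.46513759 -0.12899725  0.        ]
tester [0.53086987 0.13278352 0.        ]
eraser [ 0.47610612 -0.38717854  0.        ]
candle [ 0.4780509 -0.276431   0.       ]
```

View pics/crop.png

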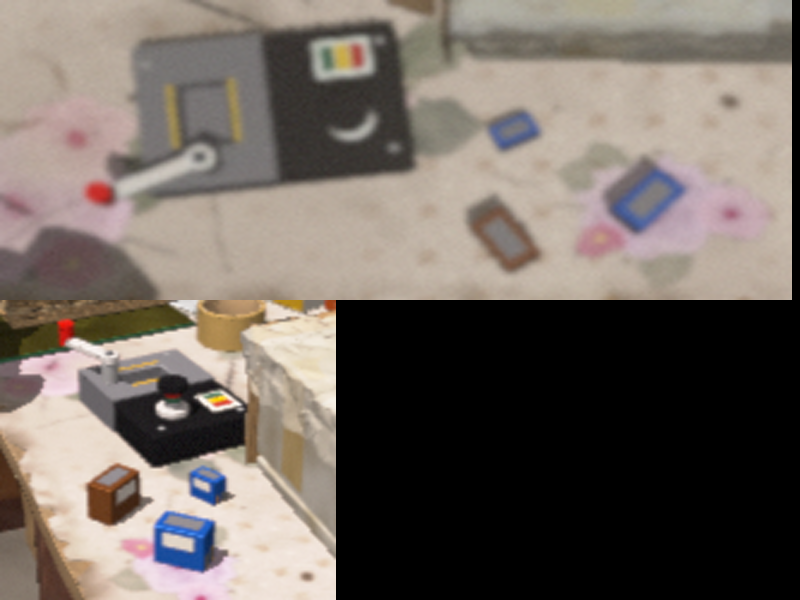

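The crop confirms it: the larger blue block is at original top pixel (309,215), bigger than the small blue one at (273,193). The pack is at (0.462,-0.140) with its long axis at -44.5°. The tester's x axis is at 7.8° and the lever is near 1.88 rad. Now I move over the pack.

Emit:
move_arm:
  deltas:
    - [-3.2,-3.55,0,0,0,0,100]
    - [-6.4,-7.1,0,0,0,0,100]
    - [-9.6,-10.6,0,0,0,0,100]
    - [-12.8,-14.2,0,0,0,0,100]
    - [-16,-17.7,0,0,0,0,100]

```text
time_s: 1.5
eef_pos: [0.2973, 0.3077, 0.2315]
tcp_rot: [0.596, 3.084, 0.001]
ft_force: [1.4, -0.0, 0.2]
width: 0.0858
finger_force: 0.0
```

Emit:
move_arm:
  deltas:
    - [-3.2,-3.55,0,0,0,0,100]
    - [-6.4,-7.1,0,0,0,0,100]
    - [-9.6,-10.6,0,0,0,0,100]
    - [-12.8,-14.2,0,0,0,0,100]
    - [-16,-17.7,0,0,0,0,100]

```text
time_s: 2.0
eef_pos: [0.3797, 0.0837, 0.2317]
tcp_rot: [0.597, 3.083, 0.001]
ft_force: [0.1, 1.0, -0.6]
width: 0.0853
finger_force: 0.0
```

Emit:
move_arm:
  deltas:
    - [-3.2,-3.55,0,0,0,5,100]
    - [-6.4,-7.1,0,0,0,10,100]
    - [-9.6,-10.6,0,0,0,15,100]
    - [-12.8,-14.2,0,0,0,20,100]
    - [-16,-17.8,0,0,0,22.6,100]

```text
time_s: 2.5
eef_pos: [0.4617, -0.1415, 0.2315]
tcp_rot: [1.195, 2.905, 0.001]
ft_force: [1.1, 0.2, 0.5]
width: 0.0853
finger_force: 0.0
```

```bash
cat >> h.py <<'E'
def goto(x,y,z,ang=None):
    o=manip.get_obs(); r=R.from_rotvec(o['tcp_rot']); M=r.as_matrix()
    ya=np.degrees(np.arctan2(M[1,1],M[0,1])); 
    d=M.T@(np.array([x,y,z])-o['eef_pos'])*100
    t='' if ang is None else f"turn z {-(((ang-ya)+90)%180-90):.2f}"
    print('t',round(o['time_s'],2),'tcp',np.round(o['eef_pos'],4),'yang',round(ya,2),'tilt',np.round(M[:,2],3),'w',round(o['width'],4),'F',np.round(o['ft_force'],1),'delta cm',np.round(d,2),t)
E
python3 -c "
from h import *
goto(.462,-.140,.1,45.5)"
```

```text
t 2.5 tcp [ 0.4617 -0.1415  0.2315] yang 45.28 tilt [ 0.001  0.    -1.   ] w 0.0853 F [1.1 0.2 0.5] delta cm [ 0.09  0.11 13.15] turn z -0.22
```

Emit:
move_arm:
  deltas:
    - [0.1,0.1,5,0,0,0,100]
    - [0.1,0.1,10,0,0,0,100]
    - [0.1,0.1,14.5,0,0,0,100]
    - [0.1,0.1,18.5,0,0,0,100]
    - [0.1,0.1,21.1,0,0,0,100]

```text
time_s: 3.0
eef_pos: [0.4598, -0.1374, 0.0177]
tcp_rot: [-1.189, -2.904, -0.0]
ft_force: [0.5, -0.6, 0.1]
width: 0.0853
finger_force: 0.0
```

Emit:
move_arm:
  deltas:
    - [0,0,0,0,0,0,20]
    - [0,0,0,0,0,0,20]
    - [0,0,0,0,0,0,20]
    - [0,0,0,0,0,0,20]
    - [0,0,0,0,0,0,20]
  grip_force: 50

```text
time_s: 3.5
eef_pos: [0.4628, -0.1387, 0.0223]
tcp_rot: [1.188, 2.903, -0.001]
ft_force: [-0.8, -0.4, 7.5]
width: 0.0289
finger_force: 51.2
```

Emit:
move_arm:
  deltas:
    - [0,0,0,0,0,0,20]
    - [0,0,0,0,0,0,20]
    - [0,0,0,0,0,0,20]
    - [0,0,0,0,0,0,20]
    - [0,0,0,0,0,0,20]

```text
time_s: 4.0
eef_pos: [0.4628, -0.1387, 0.0223]
tcp_rot: [1.188, 2.903, -0.001]
ft_force: [-0.6, -1.0, 6.5]
width: 0.029
finger_force: 51.2
```

Emit:
move_arm:
  deltas:
    - [0,0,-3,0,0,0,20]
    - [0,0,-7,0,0,0,20]
    - [0,0,-11,0,0,0,20]
    - [0,0,-14,0,0,0,20]
    - [0,0,-14,0,0,0,20]

```text
time_s: 4.5
eef_pos: [0.4644, -0.1392, 0.1655]
tcp_rot: [1.186, 2.897, -0.0]
ft_force: [0.9, -0.2, -0.5]
width: 0.0289
finger_force: 50.3
```

```bash
python3 -c "
from h import *
goto(.5337,.1828,.15,97.8)"
```

```text
t 4.5 tcp [ 0.4644 -0.1392  0.1655] yang 45.48 tilt [ 0.011 -0.005 -1.   ] w 0.0289 F [ 0.9 -0.2 -0.5] delta cm [17.66 27.81  1.47] turn z -52.32
```

Emit:
move_arm:
  deltas:
    - [2.2,3.5,0,0,0,0,20]
    - [4.8,7.5,0,0,0,0,20]
    - [7.4,11.5,0,0,0,0,20]
    - [10,15.7,0,0,0,0,20]
    - [12.4,19.5,0,0,0,0,20]

```text
time_s: 5.0
eef_pos: [0.5091, 0.0902, 0.1596]
tcp_rot: [-1.19, -2.907, -0.0]
ft_force: [0.7, -0.2, -0.7]
width: 0.0287
finger_force: 50.3
```

Emit:
move_arm:
  deltas:
    - [1.5,2.5,0,0,0,-8,20]
    - [3,5,0,0,0,-16,20]
    - [4.5,7.2,0,0,0,-24,20]
    - [5.3,8.3,0,0,0,-32,20]
    - [5.3,8.3,0,0,0,-40,20]

```text
time_s: 5.5
eef_pos: [0.5296, 0.1864, 0.1592]
tcp_rot: [-0.111, -3.138, -0.001]
ft_force: [-0.3, -0.1, -2.1]
width: 0.0289
finger_force: 50.3
```

Emit:
move_arm:
  deltas:
    - [0,0,0,0,0,-7,20]
    - [0,0,0,0,0,-12.3,20]
    - [0,0,0,0,0,-12.3,20]
    - [0,0,0,0,0,-12.3,20]

```text
time_s: 5.9
eef_pos: [0.5295, 0.1842, 0.1596]
tcp_rot: [0.21, -3.133, 0.0]
ft_force: [0.3, 0.0, -0.7]
width: 0.0288
finger_force: 50.3
```

```bash
cat > look.py <<'E'
from h import *
import sys
P=[];  
im,d=manip.grab_frame('top'); D=[d]+[manip.grab_frame('top')[1] for _ in range(4)]
d=np.median(D,0); W=cloud('top',d); np.savez('top1.npz',im=im,d=d)
save('t1.png',cv2.resize(im[130:250,110:290],None,fx=4.2,fy=4.2,interpolation=cv2.INTER_CUBIC))
si,_=manip.grab_frame('side'); save('s1.png',cv2.resize(si[60:230,190:330],None,fx=3.4,fy=3.4,interpolation=cv2.INTER_CUBIC))
E
python3 look.py; python3 -c "
from h import *
goto(.5337,.1828,.15,97.8)
for n in('side','top'):
  print(n,[(np.round(p['xy'],1),round(p['conf'],2)) for p in manip.place_of(n,'pack')],[(p['bbox'],round(p['conf'],2)) for p in manip.trace(n,'pack')])
"
```

```text
t 6.2 tcp [0.5301 0.1843 0.1603] yang 97.73 tilt [ 0.  0. -1.] w 0.029 F [ 0.3 -0.3 -0.9] delta cm [-0.33 -0.2   1.03] turn z -0.07
side [(array([245. , 236.6]), 0.89), (array([287.9, 232.5]), 0.77), (array([260. , 144.6]), 0.72)] [([232.0, 216.3, 26.1, 24.5], 0.69), ([279.0, 219.7, 15.6, 18.5], 0.62)]
top [(array([173.4, 180. ]), 0.68), (array([270.6, 194.8]), 0.56), (array([273.5, 232.4]), 0.48)] [([261.0, 218.4, 18.1, 24.0], 0.68), ([265.5, 185.5, 12.8, 14.8], 0.56), ([163.6, 179.5, 18.5, 10.6], 0.45)]
```

View pics/s1.png

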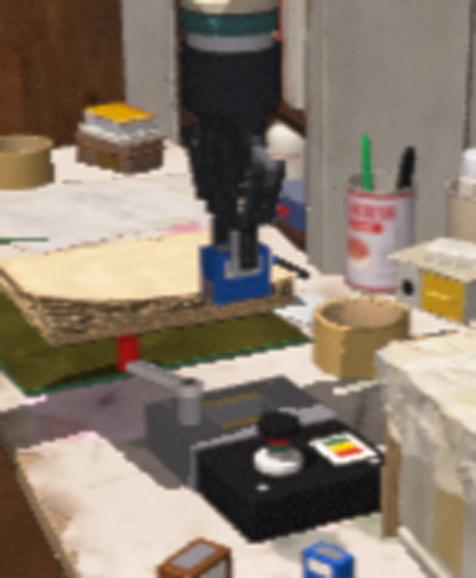

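View pics/t1.png

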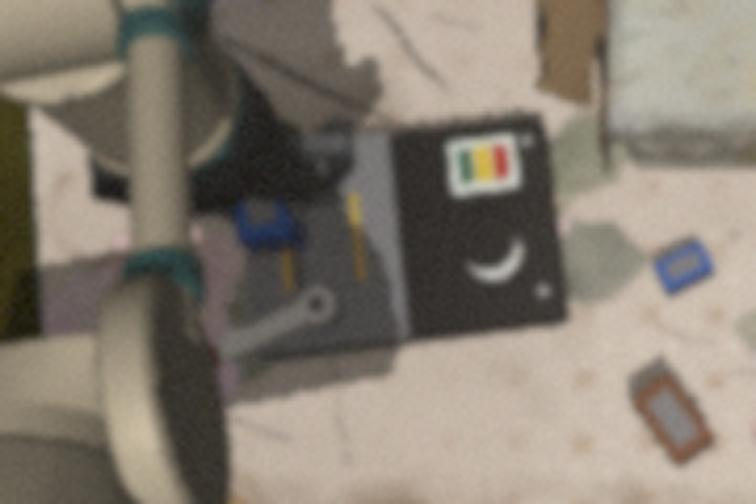

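The side view shows the pack held upright in the fingers, at about (258,140) in full-frame pixels, above the pocket with its yellow strips. Next I refine the pocket from its strips and depth, and the pack's offset in the hand from the side view.

```bash
python3 - <<'E'
from h import *
T=np.load('top0.npz'); im=T['im'].astype(int); W=cloud('top',T['d'])
th=np.radians(7.8); Rm=np.array([[np.cos(th),-np.sin(th)],[np.sin(th),np.cos(th)]])
own=lambda p:(p-np.array([.5405,.1333]))@Rm*1000
Y=(im[...,0]-im[...,2]>45)&(im[...,0]>110); Y[:, :160]=0;Y[:,215:]=0;Y[:165]=0;Y[220:]=0
n,l,s,c=cv2.connectedComponentsWithStats(Y.astype(np.uint8))
for i in range(1,n):
    if s[i,4]>5:
        v,u=np.nonzero(l==i); q=np.array([own(ray('top',(a,b),.04)[:2]) for a,b in zip(u,v)])
        print('strip',s[i],q.mean(0),q.min(0),q.max(0))
# pocket: hole points in depth
q=own(W[...,:2].reshape(-1,2)); z=W[...,2].ravel()
m=(abs(q[:,0])<60)&(abs(q[:,1]-50)<40)&(z<.031)&(z>.012); print('hole',m.sum(),np.percentile(q[m],[2,50,98],axis=0),np.median(z[m]))
# tester edges via top-face points
m=(z>.034)&(z<.047)&(abs(q[:,0])<85)&(abs(q[:,1])<115); print('face',np.percentile(q[m],[.3,1,99,99.7],axis=0))
# pack in hand, side
o=manip.get_obs(); x,y,zt=o['eef_pos']
si=manip.grab_frame('side'); I=si[0].astype(int); d=si[1]
B=(I[...,2]-I[...,0]>50)&(I[...,2]>80); B[:110]=0;B[165:]=0;B[:,:235]=0;B[:,:]&=True;B[:,285:]=0
n,l,s,c=cv2.connectedComponentsWithStats(B.astype(np.uint8)); k=1+np.argmax(s[1:,4]); print('blue',s[k],c[k])
w=cloud('side',d)[l==k]; print('depth pts',np.nanpercentile(w,[3,50,97],axis=0))
a=np.radians(7.8); 
for dx in(-5,0,5):
  for dz in (.018,.022):
    P=[proj('side',[x+np.cos(a)*(sx*.025+dx/1e3)-np.sin(a)*sy*.015,y+np.sin(a)*(sx*.025+dx/1e3)+np.cos(a)*sy*.015,zt-dz+h]) for sx in(-1,1) for sy in(-1,1) for h in(0,.04)]
    P=np.array(P); print(dx,dz,P.min(0),P.max(0)-P.min(0))
E
```

```text
strip [193 177   4  20  45] [-1.37657859 25.85602058] [-26.999793   22.9439131] [24.27508802 28.66361975]
strip [176 179   4  20  49] [-0.98889829 70.59647352] [-26.68447494  67.48986609] [24.54214206 73.81117333]
strip [160 212   2   6   7] [-63.74818449 120.89457892] [-69.9934304  118.79986095] [-57.03206699 121.77635462]
hole 252 [[-22.59671951  34.76211046]
 [  2.42278446  51.02298249]
 [ 27.73786938  66.48411166]] 0.023166770829308153
face [[-64.79612134 -96.36060416]
 [-64.29877548 -95.22821185]
 [ 63.76694092  94.63799611]
 [ 64.57964941  95.79080226]]
blue [250 133  19  16 176] [258.67613636 141.21590909]
depth pts [[0.50445533 0.16461836 0.14091258]
 [0.52044844 0.17053397 0.15477947]
 [0.5521281  0.18095677 0.17713579]]
-5 0.018 [246.05310648 127.59975298] [22.09218567 20.61465451]
-5 0.022 [246.09482559 129.03030932] [22.05968659 20.61352039]
0 0.018 [247.76553717 127.32444301] [22.03470441 20.57486992]
0 0.022 [247.80468161 128.75307547] [22.00237352 20.57375692]
5 0.018 [249.47232253 127.05002594] [21.97748091 20.53523517]
5 0.022 [249.50890902 128.47673945] [21.94531709 20.5341431 ]
```

Emit:
move_arm:
  deltas:
    - [-0.27,-0.29,3,0,0,0,20]
    - [-0.27,-0.29,6,0,0,0,20]
    - [-0.27,-0.29,8.5,0,0,0,20]
    - [-0.27,-0.29,9.5,0,0,0,20]
    - [-0.27,-0.29,9.5,0,0,0,20]

```text
time_s: 6.95
eef_pos: [0.5322, 0.1816, 0.064]
tcp_rot: [0.212, -3.131, 0.001]
ft_force: [0.6, -0.2, -1.5]
width: 0.0288
finger_force: 50.3
```

```bash
python3 look.py; python3 -c "
from h import *
goto(.5332,.1818,.0443,97.8)"
```

```text
t 7.25 tcp [0.5342 0.1821 0.0666] yang 97.77 tilt [ 0.003  0.001 -1.   ] w 0.0286 F [ 0.1 -0.1 -0.4] delta cm [ 0.1  -0.01  2.23] turn z -0.03
```

View pics/s1.png

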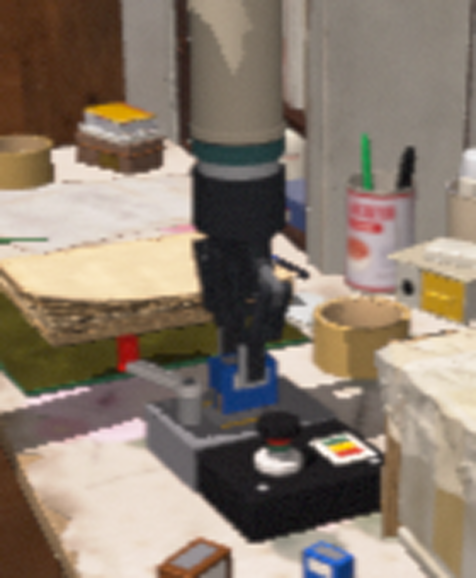

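The pack is now just above the pocket, between the yellow strips, at about (262,174) in full-frame pixels. I lower it.

Emit:
move_arm:
  deltas:
    - [0.08,0,0.4,0,0,0,20]
    - [0.08,0,0.8,0,0,0,20]
    - [0.08,0,1.2,0,0,0,20]
    - [0.08,0,1.2,0,0,0,20]
    - [0.08,0,1.2,0,0,0,20]

```text
time_s: 7.75
eef_pos: [0.5322, 0.1817, 0.053]
tcp_rot: [0.213, -3.134, 0.0]
ft_force: [-1.1, -0.6, -0.7]
width: 0.0289
finger_force: 50.3
```

Emit:
move_arm:
  deltas:
    - [0,0,0.4,0,0,0,20]
    - [0,0,0.8,0,0,0,20]
    - [0,0,0.9,0,0,0,20]
    - [0,0,0.9,0,0,0,20]
    - [0,0,0.9,0,0,0,20]

```text
time_s: 8.25
eef_pos: [0.5323, 0.1817, 0.0443]
tcp_rot: [0.213, -3.134, -0.0]
ft_force: [-0.4, 0.2, 0.1]
width: 0.0289
finger_force: 50.5
```

Emit:
move_arm:
  deltas:
    - [0,0,0.1,0,0,0,20]
    - [0,0,0.2,0,0,0,20]
    - [0,0,0.2,0,0,0,20]
    - [0,0,0.2,0,0,0,20]

```text
time_s: 8.65
eef_pos: [0.5322, 0.1817, 0.0443]
tcp_rot: [-0.213, 3.134, 0.0]
ft_force: [-4.5, -1.8, 13.7]
width: 0.0286
finger_force: 52.1
```

Emit:
move_arm:
  deltas:
    - [0,0,0,0,0,0,55]
    - [0,0,0,0,0,0,55]
    - [0,0,0,0,0,0,55]
    - [0,0,0,0,0,0,55]
    - [0,0,-0.5,0,0,0,55]

```text
time_s: 9.15
eef_pos: [0.5318, 0.1816, 0.0466]
tcp_rot: [0.213, -3.132, 0.0]
ft_force: [0.0, 0.7, -0.7]
width: 0.0473
finger_force: 0.0
```

Emit:
move_arm:
  deltas:
    - [0,0,-3,0,0,0,55]
    - [0,0,-6,0,0,0,55]
    - [0,0,-10,0,0,0,55]
    - [0,0,-12,0,0,0,55]
    - [0,0,-12,0,0,0,55]

```text
time_s: 9.65
eef_pos: [0.5348, 0.1823, 0.1711]
tcp_rot: [-0.212, 3.126, 0.002]
ft_force: [0.1, 0.2, 0.7]
width: 0.0469
finger_force: 0.0
```

```bash
python3 - <<'E'
from h import *
goto(.458,.240,.15)
I,d=manip.grab_frame('side'); np.savez('side2.npz',im=I,d=d)
save('s2.png',cv2.resize(I[130:230,200:320],None,fx=5,fy=5,interpolation=cv2.INTER_CUBIC))
R_=(I[...,0].astype(int)>120)&(I[...,1]<60)&(I[...,2]<60); R_[:140]=0;R_[190:]=0;R_[:,:205]=0;R_[:,255:]=0
n,l,s,c=cv2.connectedComponentsWithStats(R_.astype(np.uint8)); k=1+np.argmax(s[1:,4]);print('knob side',s[k],c[k])
w=cloud('side',d)[l==k];print(np.nanmedian(w,0))
T=np.load('top0.npz'); J=T['im'].astype(int); m=(J[...,0]-J[...,1]>60)&(J[...,0]>110); m[:200]=0;m[225:]=0;m[:,:145]=0;m[:,172:]=0
v,u=np.nonzero(m); print('knob top',m.sum(),u.mean(),v.mean(),ray('top',(u.mean(),v.mean()),.088), np.nanmedian(cloud('top',T['d'])[m],0))
h=np.array([.4885,.1755])
for A in (100,105,110,115,120,125): 
    p=[*(h+.072*np.array([np.cos(np.radians(A)),np.sin(np.radians(A))])),.082]; print(A,p,proj('side',p),proj('top',p))
E
```

```text
t 9.65 tcp [0.5348 0.1823 0.1711] yang 97.77 tilt [ 0.008  0.002 -1.   ] w 0.0469 F [0.1 0.2 0.7] delta cm [6.84 6.75 2.06] 
knob side [225 158   5  11  41] [226.7804878  162.85365854]
[0.45099634 0.23116095 0.08287686]
knob top 51 156.68627450980392 213.7843137254902 [0.45634812 0.23954075 0.088     ] [0.45536159 0.23801468 0.09193954]
100 [np.float64(0.475997331207981), np.float64(0.24640615821687895), 0.082] [234.02927109 160.00143316] [155.03783893 206.24520834]
105 [np.float64(0.4698650287526185), np.float64(0.2450466594928129), 0.082] [232.05882341 160.45569628] [155.44799642 208.69429059]
110 [np.float64(0.46387454968055186), np.float64(0.2431578686965854), 0.082] [230.17912649 160.97238574] [156.07608255 211.0933574 ]
115 [np.float64(0.45807148515466967), np.float64(0.2407541606666388), 0.082] [228.40362566 161.54847372] [156.91787067 213.4237868 ]
120 [np.float64(0.4525), np.float64(0.23785382907247957), 0.082] [226.74536138 162.18052123] [157.96743909 215.66739114]
125 [np.float64(0.44720249658272465), np.float64(0.23447894718880738), 0.082] [225.21688872 162.86467833] [159.21720099 217.806569  ]
```

View pics/s2.png

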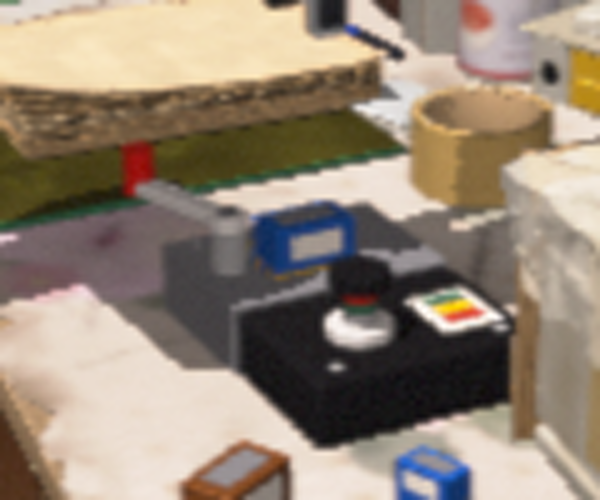

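The pack sits low in the pocket, at about (261,177) in full-frame pixels, with the lever at its left. The knob is at about (0.456,0.2395), which puts the lever near 1.9 rad. Next I grip the knob.

Emit:
move_arm:
  deltas:
    - [2.5,2.4,0,0,0,0,60]
    - [5,4.8,0,0,0,0,60]
    - [7,6.7,0,0,0,0,60]
    - [7,6.7,2,0,0,0,60]
    - [7,6.7,4,0,0,0,60]

```text
time_s: 10.2
eef_pos: [0.4524, 0.239, 0.1259]
tcp_rot: [0.215, -3.133, 0.0]
ft_force: [0.4, 0.2, -1.0]
width: 0.0512
finger_force: 0.0
```

```bash
python3 - <<'E'
from h import *
goto(.456,.2395,.078)
E
```

```text
t 10.2 tcp [0.4524 0.239  0.1259] yang 97.86 tilt [-0.001 -0.    -1.   ] w 0.0512 F [ 0.4  0.2 -1. ] delta cm [-0.37  0.    4.78]
```

Emit:
move_arm:
  deltas:
    - [-0.2,0,2.5,0,0,0,60]
    - [-0.2,0,4.6,0,0,0,60]
    - [-0.2,0,4.7,0,0,0,60]
    - [-0.2,0,4.7,0,0,0,60]
  grip_force: 30

```text
time_s: 10.6
eef_pos: [0.455, 0.2386, 0.0792]
tcp_rot: [0.213, -3.131, 0.001]
ft_force: [-0.1, -0.2, -0.5]
width: 0.0513
finger_force: 0.0
```

Emit:
move_arm:
  deltas:
    - [0,0,0,0,0,0,5]
    - [0,0,0,0,0,0,5]
    - [0,0,0,0,0,0,5]
    - [0,0,0,0,0,0,5]
    - [0,0,0,0,0,0,5]

```text
time_s: 11.1
eef_pos: [0.4569, 0.2387, 0.0813]
tcp_rot: [-0.213, 3.132, -0.0]
ft_force: [1.2, -3.0, 6.1]
width: 0.016
finger_force: 29.5
```

```bash
python3 - <<'E'
from h import *
o=manip.get_obs(); print(o['eef_pos'],o['width'])
r=R.from_rotvec(o['tcp_rot']).as_matrix(); p=o['eef_pos'][:2]
h=np.array([.4885,.1755])
v=p-h; print(np.hypot(*v),np.degrees(np.arctan2(v[1],v[0])))
a0=np.degrees(np.arctan2(v[1],v[0]))
for A in (a0,*np.arange(110,-1,-10)):
    q=h+.072*np.array([np.cos(np.radians(A)),np.sin(np.radians(A))])-p
    print(round(A),np.round(q@r[:2,0]*100,2),np.round(q@r[:2,1]*100,2))
E
```

```text
[0.45687407 0.23870654 0.08130385] 0.015977137209717693
0.07067719868554075 116.58147803081124
117 0.04 0.13
110 -0.75 0.35
100 -2.0 0.5
90 -3.25 0.44
80 -4.48 0.16
70 -5.63 -0.32
60 -6.69 -1.0
50 -7.61 -1.85
40 -8.37 -2.85
30 -8.94 -3.97
20 -9.31 -5.17
10 -9.47 -6.41
0 -9.41 -7.67
```

Emit:
move_arm:
  deltas:
    - [-0.75,0.3,0,0,0,0,5]
    - [-2.0,0.45,0,0,0,0,5]
    - [-3.25,0.4,0,0,0,0,5]
    - [-4.5,0.1,0,0,0,0,5]
    - [-5.65,-0.4,0,0,0,0,5]

```text
time_s: 11.6
eef_pos: [0.5123, 0.2444, 0.081]
tcp_rot: [0.21, -3.134, -0.006]
ft_force: [-1.6, 3.7, 5.7]
width: 0.0163
finger_force: 29.7
```

Emit:
move_arm:
  deltas:
    - [-1.05,-0.7,0,0,0,0,5]
    - [-1.95,-1.5,0,0,0,0,5]
    - [-2.7,-2.5,0,0,0,0,5]
    - [-3.25,-3.6,0,0,0,0,5]
    - [-3.6,-4.8,0,0,0,0,5]

```text
time_s: 12.1
eef_pos: [0.5655, 0.2062, 0.0823]
tcp_rot: [-0.206, 3.111, 0.019]
ft_force: [18.1, 10.7, -9.2]
width: 0.0129
finger_force: 30.8
```

```bash
python3 - <<'E'
from h import *
p=np.array([.4885,.1755])+.072*np.array([np.cos(np.radians(7.8)),np.sin(np.radians(7.8))])
print(p);goto(*p,.0813,97.8)
E
```

```text
[0.55983384 0.18527152]
t 12.1 tcp [0.5655 0.2062 0.0823] yang 97.58 tilt [ 0.023  0.013 -1.   ] w 0.0129 F [18.1 10.7 -9.2] delta cm [ 0.84 -2.    0.06] turn z -0.22
```

Emit:
move_arm:
  deltas:
    - [0,0,0,0,0,0,5]
    - [0,0,0,0,0,0,5]

```text
time_s: 12.3
eef_pos: [0.5667, 0.2041, 0.0823]
tcp_rot: [-0.207, 3.109, 0.012]
ft_force: [18.1, 8.0, -9.5]
width: 0.0125
finger_force: 30.7
```

```bash
python3 - <<'E'
from h import *
goto(.5598,.1853,.0813,97.8)
I,d=manip.grab_frame('side')
save('s3.png',cv2.resize(I[120:220,210:330],None,fx=5,fy=5,interpolation=cv2.INTER_CUBIC))
E
```

```text
t 12.3 tcp [0.5667 0.2041 0.0823] yang 97.61 tilt [ 0.025  0.01  -1.   ] w 0.0125 F [18.1  8.  -9.5] delta cm [ 0.94 -1.77  0.07] turn z -0.19
```

View pics/s3.png

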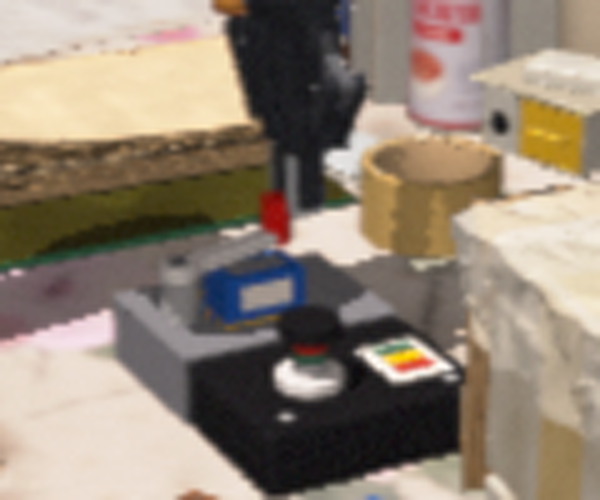

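The knob (265,163 in full-frame pixels) has lagged at a lever angle near 40°, and the pads have slid to its outer edge. I'll open, re-centre and drive it caged, with the fingers nearly along the tangent.

Emit:
move_arm:
  deltas:
    - [0,0,0,0,0,0,60]
    - [0,0,0,0,0,0,60]
    - [0,0,-2,0,0,0,60]
    - [0,0,-4,0,0,0,60]
    - [0,0,-4,0,0,0,60]

```text
time_s: 12.85
eef_pos: [0.5554, 0.2004, 0.1224]
tcp_rot: [-0.212, 3.131, 0.002]
ft_force: [-0.8, 0.6, 1.6]
width: 0.0512
finger_force: 0.0
```

```bash
python3 - <<'E'
from h import *
I,d=manip.grab_frame('side')
R_=(I[...,0].astype(int)>110)&(I[...,1]<60)&(I[...,2]<70); R_[:145]=0;R_[182:]=0;R_[:,:222]=0;R_[:,285:]=0
n,l,s,c=cv2.connectedComponentsWithStats(R_.astype(np.uint8)); k=1+np.argmax(s[1:,4]);print('knob',s[k],c[k],np.nanmedian(cloud('side',d)[l==k],0))
h=np.array([.4885,.1755])
for A in (15,20,25,30,35,40,45,50,55): 
    p=[*(h+.072*np.array([np.cos(np.radians(A)),np.sin(np.radians(A))])),.082]; print(A,np.round(p,4),np.round(proj('side',p),1))
goto(.54,.224,.079)
E
```

```text
knob [262 159   6   9  46] [264.73913043 162.41304348] [0.55011273 0.19675066 0.08378529]
15 [0.558  0.1941 0.082 ] [267.7 162.8]
20 [0.5562 0.2001 0.082 ] [266.3 162.1]
25 [0.5538 0.2059 0.082 ] [264.8 161.5]
30 [0.5509 0.2115 0.082 ] [263.2 160.9]
35 [0.5475 0.2168 0.082 ] [261.4 160.4]
40 [0.5437 0.2218 0.082 ] [259.6 160. ]
45 [0.5394 0.2264 0.082 ] [257.6 159.6]
50 [0.5348 0.2307 0.082 ] [255.6 159.3]
55 [0.5298 0.2345 0.082 ] [253.5 159. ]
t 12.9 tcp [0.5545 0.2001 0.121 ] yang 97.76 tilt [ 0.001  0.001 -1.   ] w 0.051 F [ 0.8  0.  -0.5] delta cm [1.12 2.56 4.2 ]
```

Emit:
move_arm:
  deltas:
    - [0,0,2.2,0,0,0,60]
    - [0,0,4.0,0,0,0,60]
    - [0,0,4.2,0,0,0,60]
    - [0,0,4.2,0,0,0,60]
    - [0,0,4.2,0,0,0,60]

```text
time_s: 13.4
eef_pos: [0.5548, 0.2, 0.0786]
tcp_rot: [-0.213, 3.134, 0.0]
ft_force: [0.2, 0.0, 0.2]
width: 0.0513
finger_force: 0.0
```

Emit:
move_arm:
  deltas:
    - [0,0,0,0,0,0,5]
    - [0,0,0,0,0,0,5]
    - [0,0,0,0,0,0,5]
    - [0,0,0,0,0,0,5]

```text
time_s: 13.8
eef_pos: [0.5554, 0.2003, 0.0791]
tcp_rot: [-0.212, 3.132, 0.001]
ft_force: [-0.2, 0.8, 2.5]
width: 0.0163
finger_force: 29.3
```

Emit:
move_arm:
  deltas:
    - [-0.05,-0.4,0,0,0,0,5]
    - [-0.1,-0.8,0,0,0,0,5]
    - [-0.15,-1.2,0,0,0,0,5]
    - [-0.15,-1.6,0,0,0,0,5]
    - [-0.15,-1.6,0,0,0,0,5]

```text
time_s: 14.3
eef_pos: [0.561, 0.1852, 0.0791]
tcp_rot: [-0.209, 3.129, 0.004]
ft_force: [2.9, 2.8, 1.1]
width: 0.0163
finger_force: 29.5
```

Emit:
move_arm:
  deltas:
    - [0,-0.3,0,0,0,0,5]
    - [0,-0.5,0,0,0,0,5]
    - [0,-0.5,0,0,0,0,5]

```text
time_s: 14.6
eef_pos: [0.5617, 0.1837, 0.0792]
tcp_rot: [-0.208, 3.128, 0.014]
ft_force: [2.5, 13.0, 0.3]
width: 0.0165
finger_force: 29.6
```

The lever has stalled against its stop with 13 N. I ease off, release and rise, then look.

Emit:
move_arm:
  deltas:
    - [0,0.2,0,0,0,0,50]
    - [0,0.2,0,0,0,0,50]
    - [0,0.2,0,0,0,0,50]
    - [0,0.2,-3,0,0,0,50]
    - [0,0.2,-6,0,0,0,50]

```text
time_s: 15.1
eef_pos: [0.5575, 0.1803, 0.1376]
tcp_rot: [0.212, -3.13, 0.002]
ft_force: [0.0, -0.1, -0.1]
width: 0.043
finger_force: 0.0
```

Emit:
move_arm:
  deltas:
    - [2,-4,0,0,0,0,0]
    - [3,-8,0,0,0,0,0]
    - [3,-10,0,0,0,0,0]
    - [3,-10,0,0,0,0,0]
    - [3,-10,0,0,0,0,0]

```text
time_s: 15.6
eef_pos: [0.5422, 0.0778, 0.1382]
tcp_rot: [0.21, -3.134, -0.001]
ft_force: [-1.1, -0.7, 0.9]
width: 0.0001
finger_force: 0.0
```

```bash
python3 - <<'E'
from h import *
I,d=manip.grab_frame('side')
save('s4.png',cv2.resize(I[80:220,210:350],None,fx=4.2,fy=4.2,interpolation=cv2.INTER_CUBIC))
print([(p['xy'],p['conf']) for n in('side','top') for p in manip.place_of(n,'plunger_top')])
# plunger head from initial views
T=np.load('top0.npz'); W=cloud('top',T['d']).reshape(-1,3)
m=(W[:,2]>.068)&(W[:,2]<.09)&(np.hypot(W[:,0]-.527,W[:,1]-.074)<.04); print('head top depth',m.sum(),W[m].mean(0),cv2.minAreaRect((W[m,:2]*1000).astype(np.float32)))
S=np.load('side2.npz'); W=cloud('side',S['d']).reshape(-1,3)
m=(W[:,2]>.074)&(W[:,2]<.09)&(np.hypot(W[:,0]-.527,W[:,1]-.074)<.04); print('side',m.sum(),W[m].mean(0),np.percentile(W[m],[2,98],axis=0))
goto(.527,.0748,.09,97.8)
E
```

```text
[([331.2, 330.4], 0.61), ([268.1, 179.2], 0.56), ([229.0, 188.1], 0.47)]
head top depth 142 [0.52768478 0.07443306 0.07868643] ((528.7686767578125, 74.01031494140625), (32.1231689453125, 32.093772888183594), 47.64802551269531)
side 71 [0.52334536 0.07039421 0.07716754] [[0.50850856 0.05554693 0.07440921]
 [0.5385591  0.08771538 0.07916048]]
t 15.75 tcp [0.5423 0.079  0.1381] yang 97.82 tilt [-0.  0. -1.] w 0.0001 F [ 0.3  0.5 -0.3] delta cm [ 1.57 -0.21  4.81] turn z 0.02
```

View pics/s4.png

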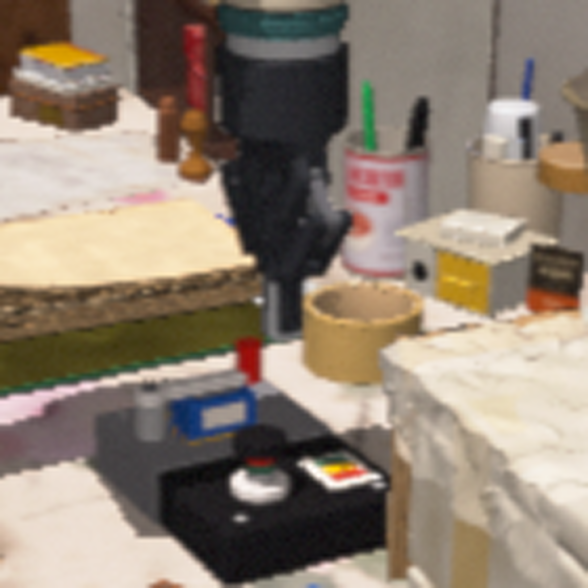

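The lever now lies over the seated pack, with the knob at (269,166) in full-frame pixels. Next I go above the plunger head.

Emit:
move_arm:
  deltas:
    - [1.5,-0.2,2,0,0,0,0]
    - [1.5,-0.2,4.3,0,0,0,0]
    - [1.5,-0.2,4.3,0,0,0,0]
    - [1.5,-0.2,4.3,0,0,0,0]

```text
time_s: 16.15
eef_pos: [0.5281, 0.0749, 0.0953]
tcp_rot: [0.215, -3.134, -0.0]
ft_force: [0.7, -0.4, 0.1]
width: -0.0001
finger_force: 0.0
```

Emit:
move_arm:
  deltas:
    - [0,0,0.6,0,0,0,0]
    - [0,0,1.2,0,0,0,0]
    - [0,0,1.7,0,0,0,0]
    - [0,0,1.7,0,0,0,0]
    - [0,0,1.7,0,0,0,0]

```text
time_s: 16.65
eef_pos: [0.528, 0.0741, 0.0783]
tcp_rot: [0.213, -3.134, -0.0]
ft_force: [-0.1, -0.5, 0.3]
width: 0.0002
finger_force: 0.0
```

Just above contact. I press in small steps.

Emit:
move_arm:
  deltas:
    - [0,0,0.2,0,0,0,0]
    - [0,0,0.4,0,0,0,0]
    - [0,0,0.6,0,0,0,0]
    - [0,0,0.6,0,0,0,0]
    - [0,0,0.6,0,0,0,0]

```text
time_s: 17.15
eef_pos: [0.5281, 0.0741, 0.0728]
tcp_rot: [-0.213, 3.134, -0.0]
ft_force: [-1.2, -0.2, 6.2]
width: 0.0
finger_force: 2.9
```

Emit:
move_arm:
  deltas:
    - [0,0,0.2,0,0,0,0]
    - [0,0,0.4,0,0,0,0]
    - [0,0,0.5,0,0,0,0]
    - [0,0,0.5,0,0,0,0]
    - [0,0,0.5,0,0,0,0]

```text
time_s: 17.65
eef_pos: [0.5281, 0.0741, 0.0682]
tcp_rot: [-0.213, 3.134, -0.0]
ft_force: [-1.6, 0.3, 7.9]
width: 0.0004
finger_force: 4.3
```

Emit:
move_arm:
  deltas:
    - [0,0,0,0,0,0,0]
    - [0,0,0,0,0,0,0]
    - [0,0,0,0,0,0,0]
    - [0,0,0,0,0,0,0]
    - [0,0,0,0,0,0,0]

```text
time_s: 18.15
eef_pos: [0.5281, 0.0741, 0.0683]
tcp_rot: [-0.213, 3.133, -0.0]
ft_force: [-1.2, -0.3, 8.2]
width: -0.0003
finger_force: 4.3
```

```bash
python3 - <<'E'
from h import *
goto(.528,.0741,.068)
I,d=manip.grab_frame('side')
save('s5.png',cv2.resize(I[130:220,210:330],None,fx=6,fy=6,interpolation=cv2.INTER_CUBIC))
E
```

```text
t 18.15 tcp [0.5281 0.0741 0.0683] yang 97.77 tilt [ 0.001 -0.    -1.   ] w -0.0003 F [-1.2 -0.3  8.2] delta cm [0.01 0.   0.03]
```

View pics/s5.png

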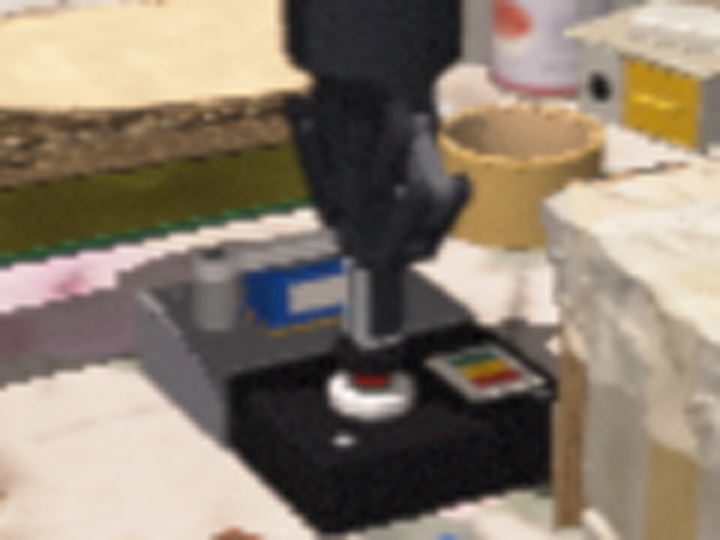

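The plunger is held about 9.7 mm down with about 8 N. The red band shows just above the collar at about (272,194), and the lever lies over the seated pack. I hand it in.

```bash
python3 -c "
from rig import manip
print(manip.sign_off())"
```

```text
the job is handed in; nothing more can be done
None
```

I handed in the job, and no verdict came back: the pack is seated in the pocket, the lever is shut against its stop, and the fingers are holding the plunger about 9.7 mm down with about 8 N.

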